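# Square up the seeding plates and lower the hold-down frame

### The job

The four seeding plates lie askew in the squaring stand. With the hinged hold-down frame still up, tap the stack from the stand's two open sides until all four plates are flush against both fences; then lower the frame gently all the way down onto its stop. Leave everything else on the bench where it is.

Things in the scene. Friction and masses are not known exactly. Their poses are not given: they have to be found in the camera images.
- stand: Fixed squaring stand, open at its -x and -y sides. Origin on the table, z up; x axis towards its hinge fence (to the robot's right), y axis towards its plain fence (away from the robot), give or take its yaw. Plywood base, top at z 25 mm, from x -40 and y -65 mm to the fences. Inner faces of the aluminium fences: hinge fence at x +65, plain fence at y +80 mm; both 60 mm high.
- home (a point): Point on the base top under the centre of the squared stack: x +5, y 0, z 25 mm in the stand's frame. Squared plates have their open edges at x -55 and y -80 mm, 15 mm beyond the base, so that they can be reached below their edges; the squared stack's top is at z 57 mm.
- frame (a joint): Hold-down frame of three steel bars, 225 mm long, hinged behind the hinge fence. Angle 0 = down on its stop (level, its side lug on the plain fence), positive = raised, 0.78 at most. The stiff hinge stays where left; about 2 to 5 N down on the grip bar lowers it. Raised, it hangs over the stack's -x edges: an upright tool does not fit there, so lean the tool back, away from the hinge.
- frame_hinge (a point): Fixed point on the frame's hinge axis, at x +87, y +10, z 66 mm in the stand's frame. The axis is parallel to the stand's y axis. The frame's bars span y -34 to +54 mm in the stand's frame.
- grip_bar (a point): Centre of the grip bar at the frame's free end: round, 16 mm thick, 100 mm long, parallel to the stand's y axis, 225 mm from the hinge axis. With the frame at angle a it is 225*cos(a) mm to the stand's -x side of and 225*sin(a) mm above the hinge; lowered, its centre is at z 66 mm.
- plate1_mid (a point): Centre of seeding plate 1 of four, counted from the bottom of the stack: grey plastic plate, 120 (its x) x 160 (its y) x 8 mm, 60 to 130 g, with shallow dark cups on top. It starts 12 to 28 mm short of its squared place on both axes and slightly turned. Squared, its centre is at x +5, y 0, z 29 mm in the stand's frame.
- plate2_mid (a point): Centre of seeding plate 2 of four, counted from the bottom of the stack: grey plastic plate, 120 (its x) x 160 (its y) x 8 mm, 60 to 130 g, with shallow dark cups on top. It starts 12 to 28 mm short of its squared place on both axes and slightly turned. Squared, its centre is at x +5, y 0, z 37 mm in the stand's frame.
- plate3_mid (a point): Centre of seeding plate 3 of four, counted from the bottom of the stack: grey plastic plate, 120 (its x) x 160 (its y) x 8 mm, 60 to 130 g, with shallow dark cups on top. It starts 12 to 28 mm short of its squared place on both axes and slightly turned. Squared, its centre is at x +5, y 0, z 45 mm in the stand's frame.
- plate4_mid (a point): Centre of seeding plate 4 of four, counted from the bottom of the stack: grey plastic plate, 120 (its x) x 160 (its y) x 8 mm, 60 to 130 g, with shallow dark cups on top. It starts 12 to 28 mm short of its squared place on both axes and slightly turned. Squared, its centre is at x +5, y 0, z 53 mm in the stand's frame.
- pot: Bystander: terracotta pot, 96 mm across, 85 mm high, behind the hinge fence. Origin at the centre of its underside. Leave it standing or lying where it is.
- jar: Bystander: glass jar, 68 mm across, 95 mm high, near the hinge fence and the robot. Origin at the centre of its underside. Leave it standing or lying where it is.
- bottle: Bystander: white bottle, 72 mm across, 190 mm high, on the left. Origin at the centre of its underside. Leave it standing or lying where it is.
- trowel: Bystander: hand trowel lying flat, 300 mm long along its x, 75 mm wide, 27 mm high, on the right. Origin at the centre of its underside. Leave it standing or lying where it is.
- mug: Bystander: white mug, 84 mm across, 95 mm high, behind the plain fence. Origin at the centre of its underside. Leave it standing or lying where it is.
Not all that is in view belongs to the job. What is shaped like the part that bears plate3_mid but pink is not meant. Leave any yellow look-alike of the part that bears plate4_mid alone.

How it is judged:
On the way:
1. all four plates are square against both fences while the frame is still up (x of plate1_mid in the frame of stand between 0.001 and 0.009 m and y of plate1_mid in the frame of stand between -0.004 and 0.004 m and z of plate1_mid in the frame of stand between 0.025 and 0.033 m and angle between the x axis of each of plate1_mid, plate2_mid, plate3_mid, plate4_mid and the x axis of stand, either way round below 0.04 rad and x of plate2_mid in the frame of stand between 0.001 and 0.009 m and y of plate2_mid in the frame of stand between -0.004 and 0.004 m and z of plate2_mid in the frame of stand between 0.033 and 0.041 m and x of plate3_mid in the frame of stand between 0.001 and 0.009 m and y of plate3_mid in the frame of stand between -0.004 and 0.004 m and z of plate3_mid in the frame of stand between 0.041 and 0.049 m and x of plate4_mid in the frame of stand between 0.001 and 0.009 m and y of plate4_mid in the frame of stand between -0.004 and 0.004 m and z of plate4_mid in the frame of stand between 0.049 and 0.057 m and value of joint frame above 0.4 rad), for 0.2 s.
At the end, for the whole second after the job is handed in: Each plate lies in its layer of the stack with its centre within 4 mm, along both of the stand's axes, of its place flush against both fences and turned less than 0.04 rad from the stand; the hold-down frame is down on its stop (angle under 0.035 rad) (x of plate1_mid in the frame of stand between 0.001 and 0.009 m and y of plate1_mid in the frame of stand between -0.004 and 0.004 m and z of plate1_mid in the frame of stand between 0.025 and 0.033 m and angle between the x axis of each of plate1_mid, plate2_mid, plate3_mid, plate4_mid and the x axis of stand, either way round below 0.04 rad and x of plate2_mid in the frame of stand between 0.001 and 0.009 m and y of plate2_mid in the frame of stand between -0.004 and 0.004 m and z of plate2_mid in the frame of stand between 0.033 and 0.041 m and x of plate3_mid in the frame of stand between 0.001 and 0.009 m and y of plate3_mid in the frame of stand between -0.004 and 0.004 m and z of plate3_mid in the frame of stand between 0.041 and 0.049 m and x of plate4_mid in the frame of stand between 0.001 and 0.009 m and y of plate4_mid in the frame of stand between -0.004 and 0.004 m and z of plate4_mid in the frame of stand between 0.049 and 0.057 m and value of joint frame below 0.035 rad); the robot touches nothing.
It fails at once if the frame is slammed (it comes down faster than 1.5 rad/s) (velocity of joint frame below -1.5 rad/s).
It fails at once if the pot, jar, bottle, trowel or mug is pushed aside (over 30 mm) or knocked over (distance of any of pot, jar, bottle, trowel, mug from where it was at the start of the episode above 0.03 m or angle between any of pot, jar, bottle, trowel, mug's own z axis and vertical above 0.3 rad).
It also fails if it takes over 67 s, if anything falls off the work surface, if the arm or the gripper's body presses on something with over 40 N, if the wrist force passes 120 N, or if a joint passes its speed limit or range.

### The arm

A 7-joint arm with a two-finger parallel gripper is mounted at the origin on the work surface. World frame = base frame: x ahead of the robot, y to its left, z up, the work surface at z = 0. Lengths are in m, angles in rad, forces in N, time in s.
With the tool pointing down it reaches from about 0.425 to 0.8 m from the base axis. Payload 8.3 kg.
Tool frame: the origin (TCP) lies between the finger pads; the fingertips stand 19 mm ahead of it and the grasp point (between the pads) is the TCP; z points along the fingers, x is the direction in which the jaws open and shut, and the axes are right-handed (so a half turn about z gives the same grasp; the last joint's range is limited). The gripper opens to 85 mm and grips with 20 to 120 N. Pads are 22 mm wide; open, the fingers measure 114 mm over their backs; the gripper's body (76 mm by 85 mm) begins 54 mm behind the grasp point. The pads swing forward as they close: fully open they stand 13 mm farther back than shut.
Start: joints at [1.06, 0.383, 0.016, 1.37, -0.006, 1.388, -0.046], TCP at [0.271, -0.563, 0.25] pointing down, gripper open.
Joint ranges: [-2.95, 2.95], [-0.25, 2.06], [-1.52, 1.56], [0.18, 2.33], [-1.44, 4.58], [0.02, 2.06], [-3.01, 3.01]. Speed limits (rad/s): [2.39, 2.39, 3.01, 3.01, 3.14, 3.14, 3.14].

### API

Orientations are given as a unit quaternion [x, y, z, w].
In Python, from cell import observe, capture, camera_params, close_job gives the robot as it stands. The module is installed in compiled form; this text tells all that it offers.
- The arm moves only by the tool servo_tool, never from a script. Its argument "targets" is a list of rows, each a list of 6 numbers: the shift along the world's x, y, z in units of 0.5 m (1.0 is 0.5 m), then the turn, a rotation vector about the world's x, y, z in units of 45 degrees (1.0 is 45 degrees). A call has 1 to 5 rows; each row is the pose to reach, as a shift and turn from the pose commanded when the call began; what a row does not reach only later rows make up. A row lasts 1/8 s, in which the tool goes at most 62.5 mm and 10.7 degrees, less where a joint would pass 70% of its speed; a pose out of reach is approached as far as the arm can. A call with a number of a shift or a turn outside -1 to 1 is refused whole. A call with a gripper value outside its range is refused whole. "gripper" is the closure, from 0 (fully open) to 1 (shut), set as the call begins (left out, the last holds). The fingers move at their own pace and stop on an object; "newtons" is the grip in N (left out, the last holds). Time passes only in rows, so rows that repeat a pose let the fingers close. It gives the time, the measured TCP pose, the force and the opening at its end, in the units of the state.
- observe(): the state, without advancing time (a new reading comes with each control period).
- capture(name): name is "scene" or "top" or "wrist"; returns the picture (384x512x3 uint8, red, green, blue); there is no depth.
- camera_params(name): a dict with "mtx" (3x3 intrinsics, pixels), "world_from_camera" (4x4, takes a point from camera to world coordinates). Camera axes: x right, y up, looking along -z (the intrinsics and any distortion apply to the point x, -y, -z); pixel columns grow to the right and rows downward; lengths in m; the calibration is good to about 2 mm. A picture is of the moment at which its call begins: read the wrist's pose just before it. camera_params takes no time and is no camera call; for the wrist camera it gives the pose at the moment of the call.
- close_job(): hands the job in, once; it reports no verdict.
The state is a dict: "clock": time; "q": joint angles; "qd": joint speeds; "tau": joint torques, N m; "tcp_pos": TCP position; "tcp_rot": TCP orientation; "ft_force": force on the tool from outside, world axes, zero at the start; "moment": the same for the moment, N m; "gripper_width": finger opening in m.
Only numpy, scipy, OpenCV 4.12 (cv2) and the standard library are available. Lean on these libraries where they do the work, as an engineer would, in place of code of your own. Each camera call takes 0.05 s, during which the arm holds its last target. There are 200 camera calls.

## Working session

There is one attempt and no reset: what is moved stays moved. The work goes in short steps, Python scripts to look and compute and a tool call to move; the robot and the scene stay as the last step left them, time stands still between calls to the robot, and variables do not carry over. Pictures are saved under pics/ and viewed, about 8 in all and at most 12, crops included, and the job is handed in when it is done.

Besides the shell and the picture viewer there is one more tool, called after "Emit:" as name(argument=value, ...), one argument or row to a line, values as JSON. servo_tool: Moves the arm, as the interface text tells. Its arguments: {"type":"object","properties":{"targets":{"type":"array","items":{"type":"array","items":{"type":"number","minimum":-1,"maximum":1}}},"gripper":{"type":"number"},"newtons":{"type":"number"}},"required":["targets"]}

```bash
mkdir -p pics; python3 - <<'E'
from cell import *
import cv2,numpy as np
for n in("scene","top"):
    im=capture(n); cv2.imwrite(f"pics/{n}0.png",im[:,:,::-1]); p=camera_params(n); print(n,np.round(p["mtx"],1).tolist(),np.round(p["world_from_camera"],3).tolist())
a=[cv2.imread(f"pics/{n}0.png") for n in("scene","top")]
s=observe();print(s["clock"],s["tcp_pos"],s["tcp_rot"],s["gripper_width"])
E
```

```text
scene [[469.0, 0.0, 259.1], [0.0, 469.0, 192.8], [0.0, 0.0, 1.0]] [[-0.835, -0.367, 0.41, 1.104], [0.55, -0.528, 0.648, 0.878], [-0.021, 0.766, 0.642, 0.931], [0.0, 0.0, 0.0, 1.0]]
top [[448.2, 0.0, 254.8], [0.0, 448.2, 194.3], [0.0, 0.0, 1.0]] [[-0.022, 0.998, -0.055, 0.503], [-1.0, -0.022, 0.009, -0.005], [0.008, 0.055, 0.998, 1.158], [0.0, 0.0, 0.0, 1.0]]
0.1 [ 0.27044971 -0.56298215  0.24935746] [ 8.46471640e-01 -5.32433043e-01 -7.72505593e-04 -4.69606098e-04] 0.08571178955701413
```

View pics/scene0.png

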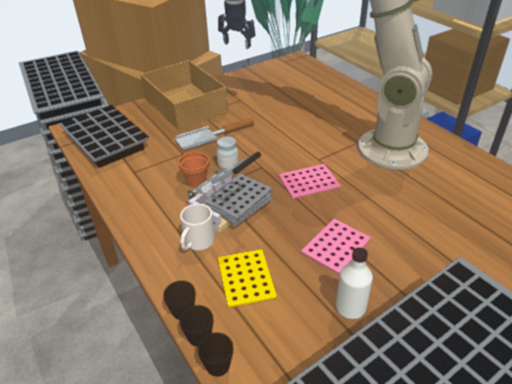

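View pics/top0.png

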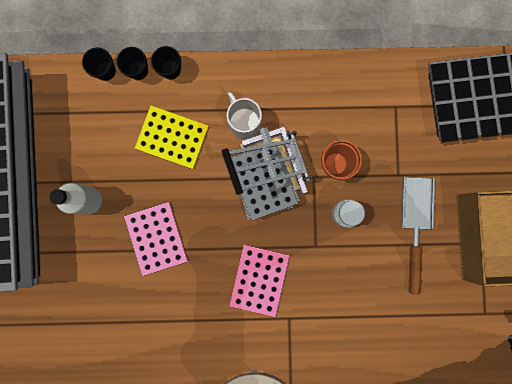

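Scene: the grey stack is at (240,198) in the scene view and (268,180) in the top view. The grip bar is black, at top (232,172). The look-alikes are pink plates at top (156,238) and (260,280) and a yellow one at (172,137). None of those lies in the stand, so I choose the grey stack. Next, a close crop of both views.

```bash
python3 - <<'E'
import cv2,numpy as np
a=cv2.imread("pics/top0.png")[105:235,205:325]; b=cv2.imread("pics/scene0.png")[140:250,170:290]
a=cv2.resize(a,None,fx=4,fy=4,interpolation=cv2.INTER_CUBIC)[:520]; b=cv2.resize(b,(312,286),interpolation=cv2.INTER_CUBIC)
o=np.zeros((520,800,3),np.uint8);o[:520,:480]=a;o[:286,485:797]=b
cv2.imwrite("pics/c1.png",o)
E
```

```text
(no output)
```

View pics/c1.png

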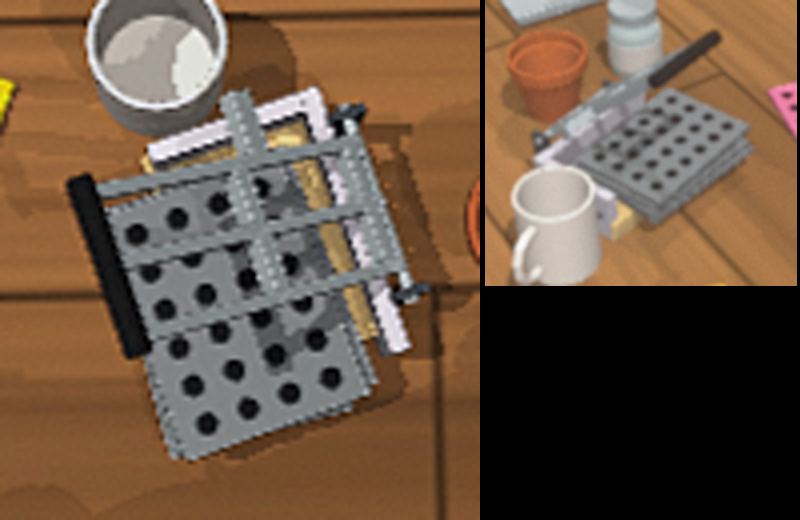

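The crop confirms the choice: a grey stack under the steel frame. In crop pixels the plain fence runs from (150,155) to (320,95) and the hinge fence from (320,95) to (400,350). The grip bar runs from (80,180) to (137,355). Next I'll fit the fence edges.

```bash
cat > h.py <<'E'
import numpy as np,cv2
from cell import *
def ray(n,px,z):
    p=camera_params(n);K=p["mtx"];T=p["world_from_camera"]
    px=np.atleast_2d(px).astype(float)
    d=np.c_[(px[:,0]-K[0,2])/K[0,0],-(px[:,1]-K[1,2])/K[1,1],-np.ones(len(px))]@T[:3,:3].T
    return T[:3,3]+d*((z-T[2,3])/d[:,2])[:,None]
def proj(n,P):
    p=camera_params(n);K=p["mtx"];T=p["world_from_camera"]
    c=(np.atleast_2d(P)-T[:3,3])@T[:3,:3]
    return np.c_[K[0,0]*c[:,0]/-c[:,2]+K[0,2],K[1,1]*-c[:,1]/-c[:,2]+K[1,2]]
E
python3 - <<'E'
from h import *
a=cv2.imread("pics/top0.png")
u=cv2.resize(a[105:235,205:325],None,fx=4,fy=4,interpolation=cv2.INTER_CUBIC).astype(int)
m=(u.min(2)>165)
def full(c): return (np.array(c)+.5)/4-.5+[205,105]
def edge(p0,p1,inw,n=40):
    p0,p1=np.array(p0,float),np.array(p1,float);out=[];w=np.array(inw,float);w/=np.linalg.norm(w)
    for t in np.linspace(0,1,n):
        c=p0+t*(p1-p0);r=[]
        for s in np.arange(-25,25,.5):
            x,y=np.round(c+s*w).astype(int); r.append(m[y,x])
        r=np.array(r);i=np.where(r)[0]
        if len(i)>8: out.append([*(c+(-25+i.max()*.5)*w),*(c+(-25+i.min()*.5)*w)])
    return np.array(out)
def fit(pts):
    c=np.median(pts,0)
    vx,vy,x,y=cv2.fitLine(pts.astype(np.float32),cv2.DIST_HUBER,0,.3,.01,.01).ravel()
    return np.array([x,y]),np.array([vx,vy])
for z in(.06,):
  L=[]
  for nm,p0,p1,w in(("plain",(160,155),(300,105),(.3,.95)),("hinge",(330,130),(395,335),(-.95,.3))):
    e=edge(p0,p1,w)
    inn=ray("top",full(e[:,:2]),z)[:,:2];o=ray("top",full(e[:,2:]),z)[:,:2]
    c,d=fit(inn);c2,d2=fit(o);nn=np.array([-d[1],d[0]])
    print(nm,len(e),"in",c,d,np.degrees(np.arctan2(d[1],d[0])),"out ang",np.degrees(np.arctan2(d2[1],d2[0])),"thick",(c2-c)@nn, "resid",np.std((inn-c)@nn))
    L.append((c,d))
(c1,d1),(c2,d2)=L
t=np.linalg.solve(np.c_[d1,-d2],c2-c1);print("corner",c1+t[0]*d1)
# grip bar
k=(u.max(2)<60).astype(np.uint8);n,l,st,ce=cv2.connectedComponentsWithStats(k)
for i in range(1,n):
    if st[i,4]>300: print("dark",st[i],full(ce[i]))
E
```

```text
plain 34 in [ 0.70102245 -0.03454906] [ 0.31641608 -0.9486205 ] -71.55367 out ang -72.00424 thick 0.010641964 resid 0.0019164105506211916
hinge 27 in [ 0.61965644 -0.11473919] [0.95234287 0.30502963] 17.759945 out ang 15.525992 thick -0.012737067 resid 0.004063033187096161
corner [ 0.7173347  -0.08345343]
dark [  67  174   86  185 5217] [231.9007811  171.17109929]
dark [208 193  22  22 337] [259.22959941 155.47143917]
dark [167 208  21  21 329] [248.96694529 159.22606383]
dark [126 224  22  21 349] [238.75035817 163.1536533 ]
dark [238 267  21  25 367] [266.41178474 174.43222071]
dark [197 284  19  21 323] [256.08243034 178.15286378]
dark [155 299  21  21 323] [245.83165635 181.95085139]
dark [248 309  25  20 345] [269.98369565 184.16050725]
dark [209 322  22  21 331] [259.55475831 187.54191843]
dark [305 328  22  23 382] [283.48429319 189.33704188]
dark [170 335  19  23 318] [249.32625786 191.38522013]
dark [264 344  24  23 401] [273.44669576 193.29706983]
dark [225 360  19  21 320] [263.16171875 197.05625   ]
dark [321 368  20  21 332] [287.31024096 198.98343373]
dark [183 376  21  20 321] [252.84540498 200.96534268]
dark [279 383  21  20 327] [276.98738532 202.82148318]
dark [239 398  20  21 315] [266.70039683 206.64722222]
dark [198 413  20  22 326] [256.40107362 210.47239264]
```

```bash
cat >> h.py <<'E'
PSI=np.radians(-72.0);EX=np.array([np.cos(PSI),np.sin(PSI),0]);EY=np.array([-EX[1],EX[0],0])
O=np.array([.7173,-.0835,0])-.065*EX-.08*EY
def W(p): p=np.atleast_2d(p)/1000.; return O+p[:,:1]*EX+p[:,1:2]*EY+p[:,2:]*[0,0,1]
def S(w): d=np.atleast_2d(w)-O; return 1000*np.c_[d@EX,d@EY,d[:,2]]
def draw(im,n,pts,col,cl=False,off=(0,0),f=1):
    q=((proj(n,W(pts))+.5-off)*f-.5); cv2.polylines(im,[np.round(q*16).astype(np.int32)],cl,col,1,cv2.LINE_AA,4)
E
python3 - <<'E'
from h import *
for z in(.20,.224):print("bar in stand",S(ray("top",[231.9,171.2],z)))
im=[]
for n,(x0,y0),(w,h) in(("top",(205,105),(100,130)),("scene",(170,140),(110,110))):
    a=cv2.imread(f"pics/{n}0.png")[y0:y0+h,x0:x0+w];a=cv2.resize(a,None,fx=4 if n=="top" else 3.6,fy=4 if n=="top" else 3.6,interpolation=cv2.INTER_CUBIC);f=4 if n=="top" else 3.6
    D=lambda p,c,cl=False:draw(a,n,p,c,cl,(x0,y0),f)
    D([[-40,80,60],[65,80,60],[65,-65,60]],(0,0,255))
    D([[-40,90,60],[75,90,60],[75,-65,60]],(0,255,255))
    A=.78;b=[87-225*np.cos(A),0,66+225*np.sin(A)]
    D([[b[0],-40,b[2]],[b[0],60,b[2]]],(0,255,0))
    D([[87,-34,66],[87,54,66]],(255,0,0))
    D([[-55,-80,57],[65,-80,57],[65,80,57],[-55,80,57]],(255,0,255),True)
    im.append(a)
o=np.zeros((520,800,3),np.uint8)
o[:,:400]=im[0];o[:396,402:798]=im[1];cv2.imwrite("pics/c2.png",o)
E
```

```text
bar in stand [[-81.46076049  10.99734154 200.        ]]
bar in stand [[-81.3143146    8.22404925 224.        ]]
```

View pics/c2.png

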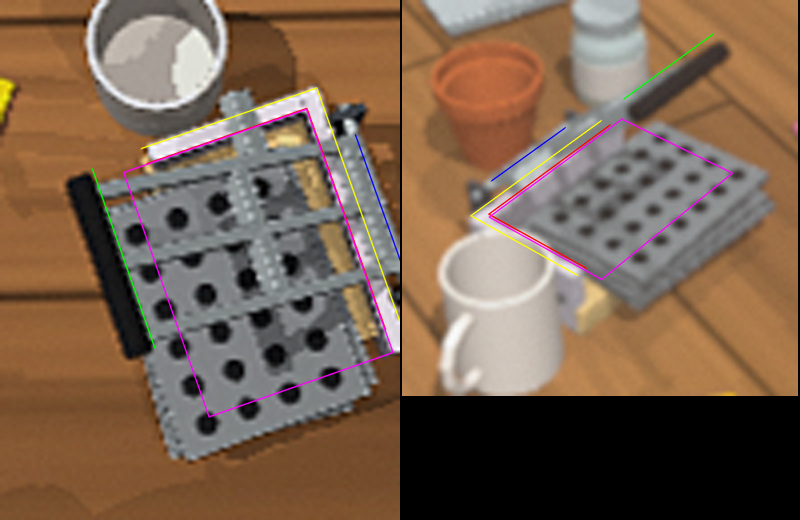

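The overlay agrees with the fences: the red and yellow lines lie on the plain and hinge fences in both views. The frame is at about 0.72 rad. I'll get the first move's numbers and the wrist camera's mounting side.

```bash
cat >> h.py <<'E'
from scipy.spatial.transform import Rotation as R
def st():
    s=observe();r=R.from_quat(s["tcp_rot"]);M=r.as_matrix()
    print("t",round(s["clock"],2),"stand tcp",np.round(S(s["tcp_pos"])[0],1),"tip",np.round(S(s["tcp_pos"]+.019*M[:,2])[0],1),"F",np.round(s["ft_force"],1),"w",round(s["gripper_width"],4))
    return s,r
def goal(p,Rg=None):
    "units to reach stand point p [mm] with tool matrix Rg"
    s,r=st();d=(W(p)[0]-s["tcp_pos"])/.5
    v=np.zeros(3) if Rg is None else (R.from_matrix(Rg)*r.inv()).as_rotvec()/(np.pi/4)
    print("goal",p,np.round(np.r_[d,v],3).tolist())
def tool(lean=0,jaw="x"):
    "tool z leans: pointing down and lean deg towards +EX"
    L=np.radians(lean);Z=np.array([0,0,1.]);z=-np.cos(L)*Z+np.sin(L)*EX
    x=np.cos(L)*EX+np.sin(L)*Z if jaw=="x" else EY*(1 if jaw=="y" else -1)
    return np.c_[x,np.cross(z,x),z]
E
python3 - <<'E'
from h import *
goal([-10,-145,250],tool())
s,r=st();T=camera_params("wrist")["world_from_camera"]
print("cam in tool",r.inv().apply(T[:3,3]-s["tcp_pos"]), "jar",S(ray("top",[350,207],.095)),"mug",S(ray("top",[243,115],.09)),"pot",S(ray("top",[341,158],.085)))
E
```

```text
t 0.1 stand tcp [ 382.9 -493.1  249.4] tip [ 382.9 -493.2  230.4] F [-0.5  0.3 -0.6] w 0.0857
goal [-10, -145, 250] [0.419, 0.963, 0.001, -0.002, -0.001, -0.17]
t 0.1 stand tcp [ 382.9 -493.1  249.4] tip [ 382.9 -493.2  230.4] F [-0.5  0.3 -0.6] w 0.0857
cam in tool [-6.32559956e-05 -7.34041662e-02 -1.24438163e-01] jar [[ 154.67652585 -149.83355208   95.        ]] mug [[-12.39640329 143.38925817  90.        ]] pot [[176.60951761 -32.0673472   85.        ]]
```

The wrist camera sits on the tool's -y side. I'll turn the tool so the camera faces away from the hinge, with the jaws along stand y, and use that orientation for everything.

```bash
python3 - <<'E'
from h import *
goal([-10,-150,250],tool(0,"y"))
E
```

```text
t 0.1 stand tcp [ 382.9 -493.1  249.4] tip [ 382.9 -493.2  230.4] F [-0.5  0.3 -0.6] w 0.0857
goal [-10, -150, 250] [0.41, 0.959, 0.001, -0.001, -0.002, 1.83]
```

Emit:
servo_tool(
  targets=[
    [0.2, 0.48, 0, 0, 0, 0.95],
    [0.2, 0.48, 0, 0, 0, 0.95],
    [0.2, 0.48, 0, 0, 0, 0.95],
    [0.2, 0.48, 0, 0, 0, 0.95],
    [0.2, 0.48, 0, 0, 0, 0.95],
  ],
  gripper=1,
  newtons=30,
)

```text
clock: 0.72
tcp_pos: [0.3729, -0.3187, 0.2504]
tcp_rot: [0.983, -0.183, 0.0, -0.0]
ft_force: [0.5, -1.6, -0.2]
gripper_width: -0.0001
```

Emit:
servo_tool(
  targets=[
    [0.21, 0.479, 0, 0, 0, 0.88],
    [0.21, 0.479, 0, 0, 0, 0.88],
    [0.21, 0.479, 0, 0, 0, 0.88],
    [0.21, 0.479, 0, 0, 0, 0.88],
    [0.21, 0.479, 0, 0, 0, 0.88],
  ],
)

```text
clock: 1.35
tcp_pos: [0.4767, -0.0797, 0.2503]
tcp_rot: [0.987, 0.16, 0.0, -0.001]
ft_force: [0.1, -0.6, -0.4]
gripper_width: -0.0001
```

```bash
python3 - <<'E'
from h import *
goal([-10,-150,32],tool(0,"y"))
E
```

```text
t 1.35 stand tcp [ -13.  -147.6  250.3] tip [ -13.  -147.6  231.3] F [ 0.1 -0.6 -0.4] w -0.0001
goal [-10, -150, 32] [-0.003, -0.007, -0.437, -0.002, 0.0, -0.009]
```

Emit:
servo_tool(
  targets=[
    [-0.003, -0.007, -0.11, 0, 0, -0.009],
    [-0.003, -0.007, -0.22, 0, 0, -0.009],
    [-0.003, -0.007, -0.33, 0, 0, -0.009],
    [-0.003, -0.007, -0.437, 0, 0, -0.009],
    [-0.003, -0.007, -0.437, 0, 0, -0.009],
  ],
)

```text
clock: 1.98
tcp_pos: [0.4704, -0.0881, 0.0282]
tcp_rot: [0.988, 0.152, -0.004, -0.002]
ft_force: [1.0, -0.5, 0.4]
gripper_width: -0.0001
```

```bash
python3 - <<'E'
from h import *
goal([-10,-90,32],tool(0,"y"))
cv2.imwrite("pics/s2.png",capture("scene")[:,:,::-1]);cv2.imwrite("pics/t2.png",capture("top")[:,:,::-1])
a=cv2.imread("pics/t2.png")[105:235,205:305];b=cv2.imread("pics/s2.png")[120:250,190:290]
cv2.imwrite("pics/c3.png",cv2.resize(np.hstack([a,b]),None,fx=4,fy=4,interpolation=cv2.INTER_CUBIC))
E
```

```text
t 1.98 stand tcp [  -6.9 -156.2   28.2] tip [  -7.  -156.4    9.2] F [ 1.  -0.5  0.4] w -0.0001
goal [-10, -90, 32] [0.124, 0.047, 0.008, -0.002, -0.012, 0.012]
```

View pics/c3.png

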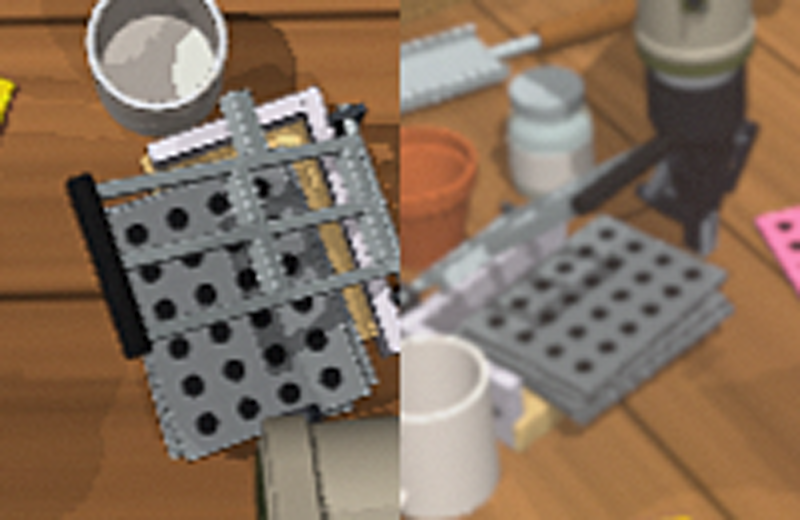

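The finger stands clear in front of the stack's -y edge. I'll start the slow +y push.

Emit:
servo_tool(
  targets=[
    [0.009, 0.001, 0.008, 0, -0.01, 0.01],
    [0.02, 0.005, 0.008, 0, -0.01, 0.01],
    [0.032, 0.009, 0.008, 0, -0.01, 0.01],
    [0.043, 0.013, 0.008, 0, -0.01, 0.01],
    [0.055, 0.017, 0.008, 0, -0.01, 0.01],
  ],
)

```text
clock: 2.7
tcp_pos: [0.5021, -0.0786, 0.0358]
tcp_rot: [0.988, 0.157, 0.004, 0.001]
ft_force: [-0.1, 0.2, 0.1]
gripper_width: -0.0003
```

Emit:
servo_tool(
  targets=[
    [0.011, 0.0037, 0, 0, 0, 0],
    [0.022, 0.0074, 0, 0, 0, 0],
    [0.033, 0.011, 0, 0, 0, 0],
    [0.044, 0.0148, 0, 0, 0, 0],
    [0.044, 0.0148, 0, 0, 0, 0],
  ],
)

```text
clock: 3.32
tcp_pos: [0.5236, -0.0714, 0.0356]
tcp_rot: [0.988, 0.157, 0.003, 0.001]
ft_force: [-3.4, -1.9, 3.0]
gripper_width: -0.0003
```

```bash
python3 - <<'E'
from h import *
goal([-10,-94,32],tool(0,"y"))
E
```

```text
t 3.33 stand tcp [  -6.3 -100.5   35.6] tip [  -6.3 -100.4   16.6] F [-3.4 -1.9  3. ] w -0.0003
goal [-10, -94, 32] [0.01, 0.011, -0.007, 0.0, 0.009, -0.001]
```

Emit:
servo_tool(
  targets=[
    [0.004, 0.001, 0, 0, 0, 0],
    [0.008, 0.0025, 0, 0, 0, 0],
    [0.011, 0.0035, 0, 0, 0, 0],
    [0.013, 0.004, 0, 0, 0, 0],
    [0.013, 0.004, 0, 0, 0, 0],
  ],
)

```text
clock: 3.95
tcp_pos: [0.5243, -0.0713, 0.0352]
tcp_rot: [0.988, 0.156, -0.002, 0.001]
ft_force: [-30.5, -5.3, 27.2]
gripper_width: 0.0
```

Emit:
servo_tool(
  targets=[
    [0.002, 0.0006, 0, 0, 0, 0],
    [0.004, 0.0012, 0, 0, 0, 0],
    [0.006, 0.002, 0, 0, 0, 0],
    [0.006, 0.002, 0, 0, 0, 0],
  ],
)

```text
clock: 4.45
tcp_pos: [0.5244, -0.0713, 0.0351]
tcp_rot: [0.988, 0.156, -0.005, 0.001]
ft_force: [-45.0, -7.3, 41.1]
gripper_width: 0.0002
```

```bash
python3 - <<'E'
from h import *
st()
E
```

```text
t 4.45 stand tcp [ -6.2 -99.7  35.1] tip [ -6.2 -99.9  16.1] F [-45.   -7.3  41.1] w 0.0002
```

Force has built up with a vertical part, which suggests a sloped finger back is bearing on the top plate. I'll back off and look.

Emit:
servo_tool(
  targets=[
    [-0.02, -0.006, 0, 0, 0, 0],
    [-0.06, -0.02, 0, 0, 0, 0],
    [-0.06, -0.02, 0, 0, 0, 0],
  ],
)

```text
clock: 4.82
tcp_pos: [0.5028, -0.0788, 0.0358]
tcp_rot: [0.988, 0.157, 0.004, 0.001]
ft_force: [0.5, 0.8, 0.6]
gripper_width: 0.0001
```

```bash
python3 - <<'E'
from h import *
s,r=st();print(np.round(s["q"],3))
cv2.imwrite("pics/s4.png",capture("scene")[:,:,::-1]);cv2.imwrite("pics/t4.png",capture("top")[:,:,::-1])
a=cv2.imread("pics/t4.png")[105:235,205:305];b=cv2.imread("pics/s4.png")[120:250,190:290]
a=cv2.resize(a,None,fx=4,fy=4,interpolation=cv2.INTER_CUBIC);b=cv2.resize(b,None,fx=4,fy=4,interpolation=cv2.INTER_CUBIC)
for im,n,o in((a,"top",(205,105)),(b,"scene",(190,120))):
    draw(im,n,[[-55,-80,57],[65,-80,57],[65,80,57],[-55,80,57]],(255,0,255),True,o,4)
cv2.imwrite("pics/c4.png",np.hstack([a,b]))
E
```

```text
t 4.83 stand tcp [  -5.8 -122.5   35.8] tip [  -5.7 -122.4   16.8] F [0.5 0.8 0.6] w 0.0001
[ 0.489  0.396 -0.468  1.917  0.228  0.872  0.22 ]
```

View pics/c4.png

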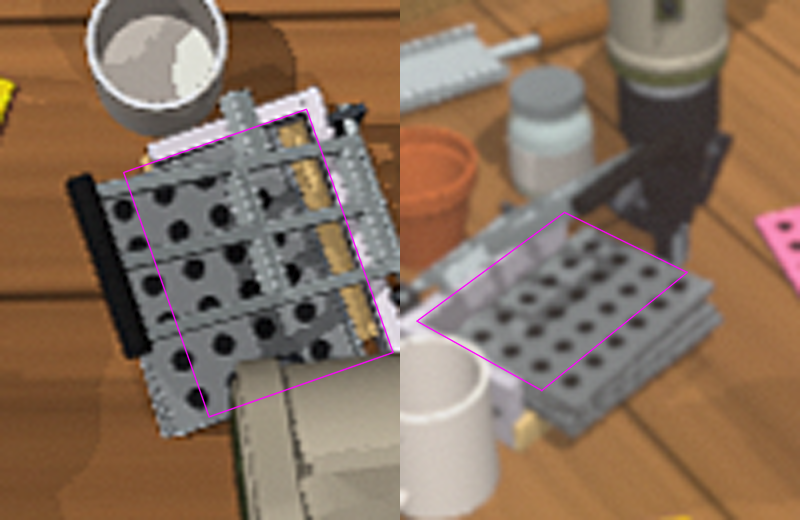

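The picture shows that the top plate is roughly flush on y. The layers below it stick out, at crop (165,435). So the finger back tapers. I'll turn +90° to push with the flat pad side, which also points the camera away from the stack.

Emit:
servo_tool(
  targets=[
    [-0.03, -0.01, 0, 0, 0, 0.23],
    [-0.03, -0.01, 0, 0, 0, 0.46],
    [-0.03, -0.01, 0, 0, 0, 0.69],
    [-0.03, -0.01, 0, 0, 0, 0.92],
    [-0.03, -0.01, 0, 0, 0, 1.0],
  ],
)

```text
clock: 5.55
tcp_pos: [0.4895, -0.0829, 0.036]
tcp_rot: [0.851, 0.525, 0.005, -0.001]
ft_force: [-0.6, 0.3, -0.5]
gripper_width: 0.0
```

Emit:
servo_tool(
  targets=[
    [0, 0, 0, 0, 0, 0.23],
    [0, 0, 0, 0, 0, 0.46],
    [0, 0, 0, 0, 0, 0.69],
    [0, 0, 0, 0, 0, 0.92],
    [0, 0, 0, 0, 0, 1.0],
  ],
)

```text
clock: 6.18
tcp_pos: [0.4895, -0.0829, 0.036]
tcp_rot: [0.586, 0.81, 0.004, -0.002]
ft_force: [-0.2, 0.2, -0.4]
gripper_width: 0.0002
```

```bash
python3 - <<'E'
from h import *
s,r=st();print(np.round(s["q"],3))
Rg=np.c_[-EX,EY,[0,0,-1]]
goal([-6,-120,30],Rg)
E
```

```text
t 6.17 stand tcp [  -6.  -136.5   36. ] tip [  -6.2 -136.4   17. ] F [-0.2  0.2 -0.4] w 0.0002
[ 0.769  0.456 -0.788  1.931  0.394  0.915  1.677]
t 6.17 stand tcp [  -6.  -136.5   36. ] tip [  -6.2 -136.4   17. ] F [-0.2  0.2 -0.4] w 0.0002
goal [-6, -120, 30] [0.031, 0.01, -0.012, -0.011, 0.002, -0.006]
```

Emit:
servo_tool(
  targets=[
    [0.016, 0.005, -0.008, -0.01, 0.002, -0.006],
    [0.031, 0.01, -0.012, -0.01, 0.002, -0.006],
    [0.042, 0.0137, -0.012, -0.01, 0.002, -0.006],
    [0.053, 0.0174, -0.012, -0.01, 0.002, -0.006],
    [0.064, 0.021, -0.012, -0.01, 0.002, -0.006],
  ],
)

```text
clock: 6.8
tcp_pos: [0.5206, -0.0728, 0.0298]
tcp_rot: [0.589, 0.808, -0.001, -0.001]
ft_force: [-0.8, 0.8, 0.4]
gripper_width: 0.0001
```

Emit:
servo_tool(
  targets=[
    [0.008, 0.0025, 0, 0, 0, 0],
    [0.014, 0.0045, 0, 0, 0, 0],
    [0.019, 0.0062, 0, 0, 0, 0],
    [0.019, 0.0062, 0, 0, 0, 0],
  ],
)

```text
clock: 7.3
tcp_pos: [0.5288, -0.0705, 0.0296]
tcp_rot: [0.59, 0.808, -0.002, -0.001]
ft_force: [-3.8, -2.1, 2.5]
gripper_width: -0.0001
```

```bash
python3 - <<'E'
from h import *
Rg=np.c_[-EX,EY,[0,0,-1]]
goal([-6,-91,30],Rg)
E
```

```text
t 7.3 stand tcp [ -5.6 -95.3  29.6] tip [ -5.6 -95.4  10.6] F [-3.8 -2.1  2.5] w -0.0001
goal [-6, -91, 30] [0.008, 0.003, 0.001, 0.001, -0.005, 0.006]
```

Emit:
servo_tool(
  targets=[
    [0.003, 0.001, 0, 0, 0, 0],
    [0.006, 0.002, 0, 0, 0, 0],
    [0.008, 0.0026, 0, 0, 0, 0],
    [0.008, 0.0026, 0, 0, 0, 0],
  ],
)

```text
clock: 7.8
tcp_pos: [0.5294, -0.0704, 0.0285]
tcp_rot: [0.59, 0.807, -0.004, -0.003]
ft_force: [-15.8, -6.2, 7.6]
gripper_width: -0.0
```

```bash
python3 - <<'E'
from h import *
Rg=np.c_[-EX,EY,[0,0,-1]]
goal([-6,-91,30],Rg)
E
```

```text
t 7.8 stand tcp [ -5.5 -94.6  28.5] tip [ -5.5 -94.9   9.5] F [-15.8  -6.2   7.6] w -0.0
goal [-6, -91, 30] [0.007, 0.003, 0.003, 0.004, -0.013, 0.007]
```

It is blocked about 3 mm early, and the finger is wider higher up. I'll lean the tool back 15° so its tip corner reaches each layer, and tap layers 1 to 4 in turn.

Emit:
servo_tool(
  targets=[
    [-0.02, -0.006, 0, 0, 0, 0],
    [-0.04, -0.012, 0.014, 0, 0, 0],
    [-0.04, -0.012, 0.03, 0.05, -0.16, 0],
    [-0.04, -0.012, 0.03, 0.103, -0.317, 0],
    [-0.04, -0.012, 0.03, 0.103, -0.317, 0],
  ],
)

```text
clock: 8.43
tcp_pos: [0.5114, -0.0763, 0.0445]
tcp_rot: [0.586, 0.8, 0.104, 0.076]
ft_force: [0.9, -0.4, -0.1]
gripper_width: -0.0001
```

```bash
cat >>h.py <<'E'
def ly(L):
    L=np.radians(L);Z=np.array([0,0,1.]);z=-np.cos(L)*Z+np.sin(L)*EY;return np.c_[-EX,np.cross(z,-EX),z]
def cy():
    s,r=st();M=r.as_matrix();print("corner",np.round(S(s["tcp_pos"]+.019*M[:,2]+.011*M[:,1])[0],1),"Fy",round(s["ft_force"]@EY,1),"Fz",round(s["ft_force"][2],1))
E
python3 - <<'E'
from h import *
cy();goal([-6,-100,44],ly(15))
E
```

```text
t 8.43 stand tcp [  -5.4 -113.6   44.5] tip [  -5.4 -108.8   26.1] F [ 0.9 -0.4 -0.1] w -0.0001
corner [ -5.3 -98.1  28.9] Fy 0.7 Fz -0.1
t 8.43 stand tcp [  -5.4 -113.6   44.5] tip [  -5.4 -108.8   26.1] F [ 0.9 -0.4 -0.1] w -0.0001
goal [-6, -100, 44] [0.026, 0.009, -0.001, 0.001, -0.005, 0.008]
```

Emit:
servo_tool(
  targets=[
    [0.01, 0.003, 0, 0, 0, 0],
    [0.018, 0.006, 0, 0, 0, 0],
    [0.024, 0.0078, 0, 0, 0, 0],
    [0.029, 0.0094, 0, 0, 0, 0],
    [0.029, 0.0094, 0, 0, 0, 0],
  ],
)

```text
clock: 9.05
tcp_pos: [0.5279, -0.0696, 0.0444]
tcp_rot: [0.584, 0.801, 0.104, 0.075]
ft_force: [-3.6, -3.0, 2.5]
gripper_width: -0.0004
```

Emit:
servo_tool(
  targets=[
    [0.002, 0.0006, 0, 0, 0, 0],
    [0.004, 0.0012, 0, 0, 0, 0],
    [0.006, 0.002, 0, 0, 0, 0],
    [0.006, 0.002, 0, 0, 0, 0],
  ],
)

```text
clock: 9.55
tcp_pos: [0.529, -0.0695, 0.0436]
tcp_rot: [0.585, 0.801, 0.103, 0.074]
ft_force: [-13.8, -3.8, 9.6]
gripper_width: -0.0001
```

```bash
python3 - <<'E'
from h import *
cy()
E
```

```text
t 9.55 stand tcp [ -6.5 -94.8  43.6] tip [ -6.6 -90.   25.2] F [-13.8  -3.8   9.6] w -0.0001
corner [ -6.5 -79.4  28. ] Fy -14.3 Fz 9.6
```

Plate 1 is at the fence: the corner reads y -79.4 with 14 N. Next layer.

Emit:
servo_tool(
  targets=[
    [-0.014, -0.005, 0, 0, 0, 0],
    [-0.014, -0.005, 0.017, 0, 0, 0],
    [-0.004, -0.001, 0.017, 0, 0, 0],
    [0, 0, 0.017, 0, 0, 0],
    [0.002, 0, 0.017, 0, 0, 0],
  ],
)

```text
clock: 10.18
tcp_pos: [0.5293, -0.0695, 0.052]
tcp_rot: [0.585, 0.801, 0.103, 0.074]
ft_force: [-18.4, -4.3, 11.3]
gripper_width: 0.0002
```

```bash
python3 - <<'E'
from h import *
cy()
E
```

```text
t 10.18 stand tcp [ -6.4 -94.5  52. ] tip [ -6.4 -89.7  33.6] F [-18.4  -4.3  11.3] w 0.0002
corner [ -6.4 -79.1  36.3] Fy -18.8 Fz 11.3
```

Emit:
servo_tool(
  targets=[
    [-0.014, -0.005, 0, 0, 0, 0],
    [-0.014, -0.005, 0.017, 0, 0, 0],
    [-0.004, -0.001, 0.017, 0, 0, 0],
    [0, 0, 0.017, 0, 0, 0],
    [0.001, 0, 0.017, 0, 0, 0],
  ],
)

```text
clock: 10.8
tcp_pos: [0.5296, -0.0702, 0.0616]
tcp_rot: [0.585, 0.801, 0.102, 0.074]
ft_force: [-35.3, -5.9, 36.0]
gripper_width: 0.0001
```

```bash
python3 - <<'E'
from h import *
cy()
E
```

```text
t 10.8 stand tcp [ -5.6 -94.4  61.6] tip [ -5.6 -89.7  43.2] F [-35.3  -5.9  36. ] w 0.0001
corner [ -5.5 -79.   46. ] Fy -35.4 Fz 36.0
```

Emit:
servo_tool(
  targets=[
    [-0.014, -0.005, 0, 0, 0, 0],
    [-0.014, -0.005, 0.015, 0, 0, 0],
    [-0.004, -0.001, 0.015, 0, 0, 0],
    [0, 0, 0.015, 0, 0, 0],
    [0.001, 0, 0.015, 0, 0, 0],
  ],
)

```text
clock: 11.42
tcp_pos: [0.5305, -0.07, 0.0696]
tcp_rot: [0.585, 0.801, 0.102, 0.074]
ft_force: [-37.8, -5.3, 42.1]
gripper_width: -0.0003
```

```bash
python3 - <<'E'
from h import *
cy()
E
```

```text
t 11.43 stand tcp [ -5.6 -93.5  69.6] tip [ -5.6 -88.8  51.2] F [-37.8  -5.3  42.1] w -0.0003
corner [ -5.5 -78.1  53.9] Fy -37.6 Fz 42.1
```

All layers now read about y -79. Next I'll retreat and go round to the -x side, with the tool leaning back 40°.

```bash
python3 - <<'E'
from h import *
s,r=st()
A=W([-6,-140,75])[0];B=W([-170,-110,120])[0];C=W([-140,0,62])[0]
print(np.round((A-s["tcp_pos"])/.5,3),np.round((B-s["tcp_pos"])/.5,3))
print((R.from_matrix(tool(40,"y"))*r.inv()).as_rotvec()/(np.pi/4))
E
```

```text
t 11.43 stand tcp [ -5.6 -93.5  69.6] tip [ -5.6 -88.8  51.2] F [-37.8  -5.3  42.1] w -0.0003
[-0.089 -0.028  0.011] [-0.133  0.303  0.101]
[-0.2872138  -0.55982706 -1.95848008]
```

Emit:
servo_tool(
  targets=[
    [-0.089, -0.028, 0.0, 0, 0, 0],
    [-0.089, -0.028, 0.02, 0, 0, 0],
    [-0.11, 0.06, 0.06, -0.03, -0.07, -0.23],
    [-0.12, 0.18, 0.1, -0.06, -0.13, -0.46],
    [-0.133, 0.303, 0.1, -0.1, -0.2, -0.69],
  ],
)

```text
clock: 12.05
tcp_pos: [0.4736, 0.027, 0.1141]
tcp_rot: [0.712, 0.68, 0.094, 0.147]
ft_force: [0.8, -0.2, -0.1]
gripper_width: 0.0001
```

```bash
python3 - <<'E'
from h import *
goal([-170,-110,120],tool(40,"y"))
E
```

```text
t 12.05 stand tcp [-115.4 -117.6  114.1] tip [-112.  -112.1   96.3] F [ 0.8 -0.2 -0.1] w 0.0001
goal [-170, -110, 120] [-0.019, 0.109, 0.012, -0.222, -0.432, -1.495]
```

Emit:
servo_tool(
  targets=[
    [-0.019, 0.109, 0.012, -0.03, -0.06, -0.22],
    [-0.019, 0.109, 0.012, -0.06, -0.12, -0.44],
    [-0.019, 0.109, 0.012, -0.09, -0.18, -0.66],
    [-0.019, 0.109, 0.012, -0.12, -0.24, -0.85],
    [-0.019, 0.109, 0.012, -0.14, -0.28, -0.97],
  ],
)

```text
clock: 12.68
tcp_pos: [0.4636, 0.0806, 0.1189]
tcp_rot: [0.869, 0.418, 0.075, 0.254]
ft_force: [-1.2, -0.7, 0.1]
gripper_width: -0.0
```

```bash
python3 - <<'E'
from h import *
goal([-150,0,90],tool(40,"y"))
E
```

```text
t 12.68 stand tcp [-169.5 -110.6  118.9] tip [-160.6 -106.6  102.6] F [-1.2 -0.7  0.1] w -0.0
goal [-150, 0, 90] [0.222, 0.031, -0.058, -0.121, -0.21, -0.702]
```

Emit:
servo_tool(
  targets=[
    [0.05, 0.02, 0, -0.03, -0.06, -0.2],
    [0.1, 0.03, 0, -0.07, -0.12, -0.4],
    [0.16, 0.03, -0.02, -0.1, -0.17, -0.6],
    [0.222, 0.031, -0.05, -0.121, -0.21, -0.702],
    [0.222, 0.031, -0.058, -0.121, -0.21, -0.702],
  ],
)

```text
clock: 13.3
tcp_pos: [0.575, 0.0957, 0.0866]
tcp_rot: [0.929, 0.149, 0.051, 0.336]
ft_force: [-0.4, -0.5, 0.6]
gripper_width: 0.0001
```

```bash
cat >>h.py <<'E'
def cx():
    s,r=st();M=r.as_matrix();print("corner",np.round(S(s["tcp_pos"]+.019*M[:,2]+.011*M[:,1])[0],1),"Fx",round(s["ft_force"]@EX,1),"Fz",round(s["ft_force"][2],1), "q",np.round(s["q"],2))
def montage(f):
    ims=[]
    for n,o in(("top",(205,105)),("scene",(190,120))):
        a=cv2.cvtColor(capture(n),cv2.COLOR_RGB2BGR);cv2.imwrite(f"pics/{f}_{n}.png",a)
        a=cv2.resize(a[o[1]:o[1]+130,o[0]:o[0]+100],None,fx=4,fy=4,interpolation=cv2.INTER_CUBIC)
        draw(a,n,[[-55,-80,57],[65,-80,57],[65,80,57],[-55,80,57]],(255,0,255),True,o,4);ims.append(a)
    cv2.imwrite(f"pics/{f}.png",np.hstack(ims))
E
python3 - <<'E'
from h import *
cx();goal([-126,0,60],tool(40,"y"));montage("c5")
E
```

```text
t 13.3 stand tcp [-149.4    0.    86.6] tip [-137.2   -0.    72. ] F [-0.4 -0.5  0.6] w 0.0001
corner [-128.8    0.    79.1] Fx 0.3 Fz 0.6 q [-0.02  0.69 -0.78  1.69  1.08  1.49 -0.85]
t 13.3 stand tcp [-149.4    0.    86.6] tip [-137.2   -0.    72. ] F [-0.4 -0.5  0.6] w 0.0001
goal [-126, 0, 60] [0.014, -0.044, -0.053, -0.004, -0.007, -0.002]
```

View pics/c5.png

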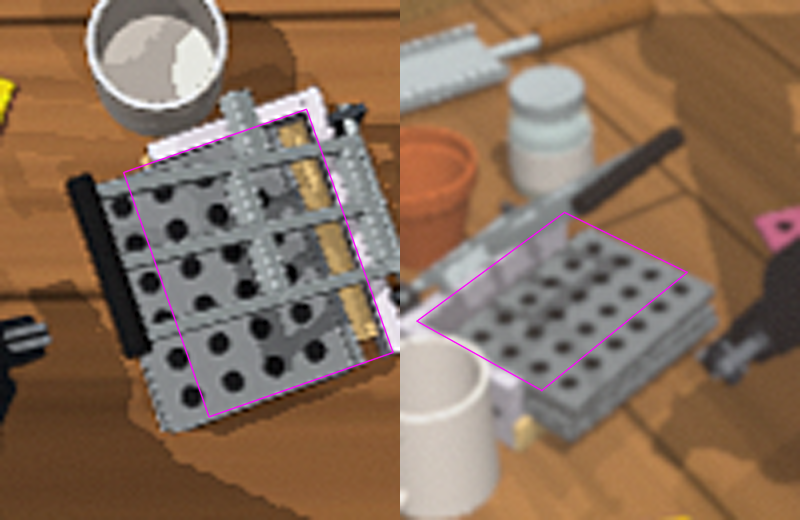

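The stack is now aligned along y: its -y edge is on the magenta line extended, near crop (170,430). About 20 mm remains on x. I'll tap the top layer from -x.

Emit:
servo_tool(
  targets=[
    [0.01, -0.025, -0.03, -0.004, -0.007, 0],
    [0.019, -0.055, -0.052, -0.004, -0.007, 0],
    [0.024, -0.074, -0.052, -0.004, -0.007, 0],
    [0.029, -0.087, -0.052, -0.004, -0.007, 0],
    [0.033, -0.1, -0.052, -0.004, -0.007, 0],
  ],
)

```text
clock: 14.02
tcp_pos: [0.5899, 0.0443, 0.0631]
tcp_rot: [0.928, 0.149, 0.054, 0.338]
ft_force: [0.2, 1.6, -0.1]
gripper_width: -0.0002
```

Emit:
servo_tool(
  targets=[
    [0.0037, -0.0114, 0, 0, 0, 0],
    [0.0074, -0.023, 0, 0, 0, 0],
    [0.01, -0.031, 0, 0, 0, 0],
    [0.0124, -0.038, 0, 0, 0, 0],
    [0.0124, -0.038, 0, 0, 0, 0],
  ],
)

```text
clock: 14.65
tcp_pos: [0.5961, 0.0255, 0.0628]
tcp_rot: [0.928, 0.149, 0.054, 0.338]
ft_force: [-0.1, 2.6, 2.1]
gripper_width: 0.0002
```

```bash
python3 - <<'E'
from h import *
cx();goal([-75.6,0,60],tool(40,"y"))
E
```

```text
t 14.65 stand tcp [-76.1  -1.6  62.8] tip [-63.9  -1.6  48.3] F [-0.1  2.6  2.1] w 0.0002
corner [-55.4  -1.5  55.4] Fx -2.5 Fz 2.1 q [ 0.08  0.69 -0.74  1.74  1.14  1.39 -0.81]
t 14.65 stand tcp [-76.1  -1.6  62.8] tip [-63.9  -1.6  48.3] F [-0.1  2.6  2.1] w 0.0002
goal [-75.6, 0, 60] [0.003, 0.0, -0.006, 0.002, 0.0, -0.005]
```

Emit:
servo_tool(
  targets=[
    [0.0006, -0.002, -0.002, 0, 0, 0],
    [0.0012, -0.004, -0.003, 0, 0, 0],
    [0.002, -0.006, -0.003, 0, 0, 0],
    [0.002, -0.006, -0.003, 0, 0, 0],
  ],
)

```text
clock: 15.15
tcp_pos: [0.5969, 0.025, 0.0624]
tcp_rot: [0.928, 0.15, 0.055, 0.338]
ft_force: [-6.1, 8.8, 13.1]
gripper_width: 0.0003
```

```bash
python3 - <<'E'
from h import *
cx()
E
```

```text
t 15.15 stand tcp [-75.4  -0.9  62.4] tip [-63.2  -0.8  47.9] F [-6.1  8.8 13.1] w 0.0003
corner [-54.8  -0.8  55. ] Fx -10.3 Fz 13.1 q [ 0.09  0.69 -0.74  1.75  1.15  1.39 -0.81]
```

Top plate flush (corner x -54.8). I'll back off, drop one layer and tap again.

Emit:
servo_tool(
  targets=[
    [-0.023, 0.07, 0.002, 0, 0, 0],
    [-0.023, 0.07, -0.02, 0, 0, 0],
    [-0.016, 0.048, -0.02, 0, 0, 0],
    [-0.01, 0.032, -0.02, 0, 0, 0],
    [-0.005, 0.016, -0.02, 0, 0, 0],
  ],
)

```text
clock: 15.78
tcp_pos: [0.5941, 0.0297, 0.0512]
tcp_rot: [0.928, 0.149, 0.053, 0.338]
ft_force: [-4.5, 4.7, 1.7]
gripper_width: -0.0002
```

Emit:
servo_tool(
  targets=[
    [0.003, -0.008, 0, 0, 0, 0],
    [0.005, -0.014, 0, 0, 0, 0],
    [0.0055, -0.0165, 0, 0, 0, 0],
    [0.0055, -0.0165, 0, 0, 0, 0],
  ],
)

```text
clock: 16.27
tcp_pos: [0.596, 0.0246, 0.0513]
tcp_rot: [0.928, 0.15, 0.054, 0.336]
ft_force: [-10.8, 13.1, 7.8]
gripper_width: -0.0001
```

```bash
python3 - <<'E'
from h import *
cx()
E
```

```text
t 16.27 stand tcp [-75.3  -2.   51.3] tip [-63.1  -1.9  36.8] F [-10.8  13.1   7.8] w -0.0001
corner [-54.6  -1.8  43.8] Fx -15.8 Fz 7.8 q [ 0.08  0.7  -0.73  1.75  1.16  1.38 -0.82]
```

Emit:
servo_tool(
  targets=[
    [-0.023, 0.07, 0.0, 0, 0, 0],
    [-0.023, 0.07, -0.015, 0, 0, 0],
    [-0.014, 0.046, -0.015, 0, 0, 0],
    [-0.008, 0.03, -0.015, 0, 0, 0],
    [-0.004, 0.014, -0.015, 0, 0, 0],
  ],
)

```text
clock: 16.9
tcp_pos: [0.5954, 0.0281, 0.0438]
tcp_rot: [0.928, 0.148, 0.054, 0.338]
ft_force: [-1.5, 5.6, 2.1]
gripper_width: -0.0001
```

Emit:
servo_tool(
  targets=[
    [0.003, -0.008, 0, 0, 0, 0],
    [0.0045, -0.013, 0, 0, 0, 0],
    [0.005, -0.0145, 0, 0, 0, 0],
    [0.005, -0.0145, 0, 0, 0, 0],
  ],
)

```text
clock: 17.4
tcp_pos: [0.5965, 0.0248, 0.0437]
tcp_rot: [0.928, 0.15, 0.054, 0.337]
ft_force: [-9.8, 11.1, 7.1]
gripper_width: -0.0002
```

```bash
python3 - <<'E'
from h import *
cx()
E
```

```text
t 17.4 stand tcp [-75.3  -1.4  43.7] tip [-63.2  -1.3  29.2] F [-9.8 11.1  7.1] w -0.0002
corner [-54.7  -1.3  36.2] Fx -13.6 Fz 7.1 q [ 0.08  0.72 -0.73  1.75  1.17  1.37 -0.83]
```

Emit:
servo_tool(
  targets=[
    [-0.023, 0.07, 0.0, 0, 0, 0],
    [-0.023, 0.07, -0.016, 0, 0, 0],
    [-0.014, 0.046, -0.016, 0, 0, 0],
    [-0.008, 0.03, -0.016, 0, 0, 0],
    [-0.004, 0.014, -0.016, 0, 0, 0],
  ],
)

```text
clock: 18.02
tcp_pos: [0.5961, 0.0267, 0.0359]
tcp_rot: [0.928, 0.148, 0.054, 0.339]
ft_force: [-1.4, 3.6, 0.8]
gripper_width: 0.0001
```

Emit:
servo_tool(
  targets=[
    [0.003, -0.008, 0, 0, 0, 0],
    [0.0045, -0.013, 0, 0, 0, 0],
    [0.005, -0.0145, 0, 0, 0, 0],
    [0.005, -0.0145, 0, 0, 0, 0],
  ],
)

```text
clock: 18.52
tcp_pos: [0.5969, 0.0249, 0.0358]
tcp_rot: [0.928, 0.151, 0.054, 0.336]
ft_force: [-9.2, 10.2, 6.8]
gripper_width: 0.0002
```

```bash
python3 - <<'E'
from h import *
cx()
E
```

```text
t 18.52 stand tcp [-75.3  -1.   35.8] tip [-63.2  -1.   21.2] F [-9.2 10.2  6.8] w 0.0002
corner [-54.7  -0.9  28.2] Fx -12.6 Fz 6.8 q [ 0.08  0.73 -0.72  1.75  1.17  1.37 -0.85]
```

All four layers read -54.7 on x. I'll back off and check.

Emit:
servo_tool(
  targets=[
    [-0.03, 0.09, 0.0, 0, 0, 0],
    [-0.06, 0.2, 0.05, 0, 0, 0],
    [-0.06, 0.2, 0.1, 0, 0, 0],
    [-0.06, 0.2, 0.1, 0, 0, 0],
  ],
)

```text
clock: 19.02
tcp_pos: [0.5692, 0.1223, 0.0878]
tcp_rot: [0.928, 0.149, 0.056, 0.338]
ft_force: [-0.0, -1.1, -0.2]
gripper_width: -0.0001
```

```bash
python3 - <<'E'
from h import *
cx();montage("c6")
E
```

```text
t 19.02 stand tcp [-176.5    2.7   87.8] tip [-164.3    2.8   73.3] F [-0.  -1.1 -0.2] w -0.0001
corner [-155.9    2.9   80.3] Fx 1.0 Fz -0.2 q [-0.07  0.7  -0.78  1.67  1.07  1.52 -0.89]
```

View pics/c6.png

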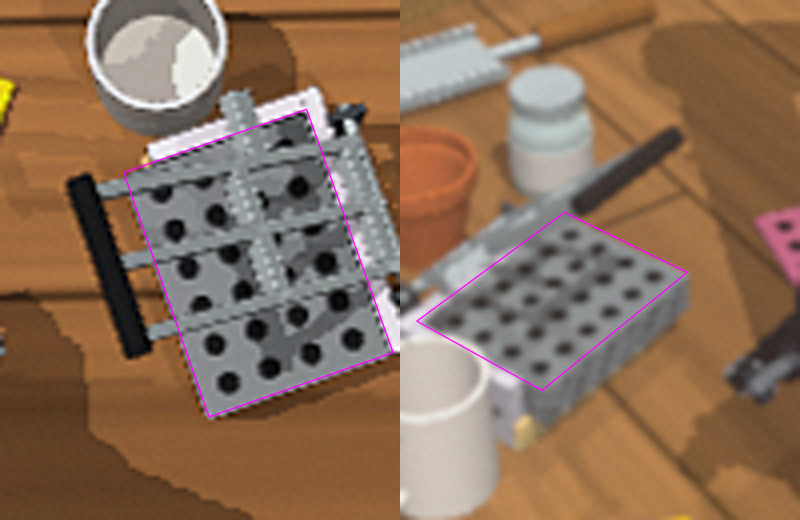

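Both views show the stack square, its edges on the magenta outline and no lower layer protruding. Now I'll go above the grip bar with the tool upright.

```bash
python3 - <<'E'
from h import *
goal([-170,10,290],tool(0,"y"))
E
```

```text
t 19.12 stand tcp [-174.7    1.4   85.7] tip [-162.4    1.4   71.2] F [-0.1  0.5  0.4] w -0.0001
goal [-170, 10, 290] [0.019, -0.004, 0.409, 0.848, 0.276, -0.003]
```

Emit:
servo_tool(
  targets=[
    [0.019, -0.004, 0.12, 0.1, 0.04, 0],
    [0.019, -0.004, 0.24, 0.3, 0.1, 0],
    [0.019, -0.004, 0.36, 0.5, 0.16, 0],
    [0.019, -0.004, 0.409, 0.7, 0.23, 0],
    [0.019, -0.004, 0.409, 0.848, 0.276, 0],
  ],
)

```text
clock: 19.75
tcp_pos: [0.5792, 0.1173, 0.2925]
tcp_rot: [0.988, 0.156, 0.003, -0.002]
ft_force: [0.1, 0.3, -1.0]
gripper_width: 0.0001
```

```bash
python3 - <<'E'
from h import *
goal([-88,10,262],tool(0,"y"))
E
```

```text
t 19.75 stand tcp [-168.7   10.7  292.5] tip [-168.7   10.8  273.5] F [ 0.1  0.3 -1. ] w 0.0001
goal [-88, 10, 262] [0.048, -0.154, -0.061, -0.007, 0.006, 0.002]
```

Emit:
servo_tool(
  targets=[
    [0.024, -0.077, 0, -0.004, 0.003, 0],
    [0.048, -0.154, 0, -0.007, 0.006, 0],
    [0.048, -0.154, -0.03, -0.007, 0.006, 0],
    [0.048, -0.154, -0.061, -0.007, 0.006, 0],
    [0.048, -0.154, -0.08, -0.007, 0.006, 0],
  ],
)

```text
clock: 20.38
tcp_pos: [0.6007, 0.0435, 0.2484]
tcp_rot: [0.987, 0.159, -0.003, 0.002]
ft_force: [0.3, 0.2, -0.2]
gripper_width: -0.0001
```

Emit:
servo_tool(
  targets=[
    [0, 0, -0.007, 0, 0, 0],
    [0, 0, -0.014, 0, 0, 0],
    [0, 0, -0.02, 0, 0, 0],
    [0, 0, -0.025, 0, 0, 0],
  ],
)

```text
clock: 20.88
tcp_pos: [0.6009, 0.0461, 0.2395]
tcp_rot: [0.987, 0.16, -0.001, 0.0]
ft_force: [-8.1, 7.1, 12.4]
gripper_width: -0.0
```

```bash
python3 - <<'E'
from h import *
st()
E
```

```text
t 20.88 stand tcp [-94.2   9.4 239.5] tip [-94.2   9.3 220.5] F [-8.1  7.1 12.4] w -0.0
```

The tip caught the bar's outer flank, since the lateral force pushes away from the hinge. I'll lift, shift 14 mm towards the hinge and press again.

Emit:
servo_tool(
  targets=[
    [0, 0, 0.03, 0, 0, 0],
    [0.004, -0.013, 0.03, 0, 0, 0],
    [0.008, -0.026, 0.03, 0, 0, 0],
    [0.008, -0.026, 0.022, 0, 0, 0],
    [0.008, -0.026, 0.016, 0, 0, 0],
  ],
)

```text
clock: 21.5
tcp_pos: [0.6054, 0.0294, 0.2448]
tcp_rot: [0.987, 0.158, -0.002, 0.002]
ft_force: [-0.2, -0.2, 0.6]
gripper_width: -0.0001
```

```bash
python3 - <<'E'
from h import *
st()
E
```

```text
t 21.5 stand tcp [-77.    8.5 244.8] tip [-77.    8.4 225.8] F [-0.2 -0.2  0.6] w -0.0001
```

Emit:
servo_tool(
  targets=[
    [-0.007, 0.021, -0.031, 0, 0, 0],
    [-0.011, 0.034, -0.05, 0, 0, 0],
    [-0.015, 0.046, -0.068, 0, 0, 0],
    [-0.018, 0.056, -0.088, 0, 0, 0],
    [-0.021, 0.066, -0.108, 0, 0, 0],
  ],
)

```text
clock: 22.12
tcp_pos: [0.5945, 0.0646, 0.1914]
tcp_rot: [0.987, 0.159, -0.002, 0.001]
ft_force: [-1.7, 2.6, 4.8]
gripper_width: -0.0001
```

```bash
python3 - <<'E'
from h import *
st()
E
```

```text
t 22.12 stand tcp [-113.8    9.   191.4] tip [-113.8    8.9  172.4] F [-1.7  2.6  4.8] w -0.0001
```

Emit:
servo_tool(
  targets=[
    [-0.003, 0.009, -0.02, 0, 0, 0],
    [-0.005, 0.016, -0.041, 0, 0, 0],
    [-0.008, 0.023, -0.063, 0, 0, 0],
    [-0.0095, 0.029, -0.084, 0, 0, 0],
    [-0.011, 0.034, -0.106, 0, 0, 0],
  ],
)

```text
clock: 22.75
tcp_pos: [0.5894, 0.0797, 0.1377]
tcp_rot: [0.987, 0.158, -0.002, 0.002]
ft_force: [-0.5, 2.4, 3.2]
gripper_width: -0.0003
```

```bash
python3 - <<'E'
from h import *
st()
E
```

```text
t 22.75 stand tcp [-129.7    8.8  137.7] tip [-129.7    8.7  118.7] F [-0.5  2.4  3.2] w -0.0003
```

Emit:
servo_tool(
  targets=[
    [-0.001, 0.003, -0.02, 0, 0, 0],
    [-0.002, 0.005, -0.04, 0, 0, 0],
    [-0.002, 0.007, -0.06, 0, 0, 0],
    [-0.0025, 0.008, -0.074, 0, 0, 0],
    [-0.0025, 0.008, -0.082, 0, 0, 0],
  ],
)

```text
clock: 23.38
tcp_pos: [0.5882, 0.0836, 0.0971]
tcp_rot: [0.987, 0.158, -0.002, 0.002]
ft_force: [-1.7, 1.1, 2.6]
gripper_width: 0.0
```

Emit:
servo_tool(
  targets=[
    [0, 0, -0.003, 0, 0, 0],
    [0, 0, -0.006, 0, 0, 0],
    [0, 0, -0.009, 0, 0, 0],
    [0, 0, -0.011, 0, 0, 0],
    [0, 0, -0.011, 0, 0, 0],
  ],
)

```text
clock: 24.0
tcp_pos: [0.5884, 0.0837, 0.093]
tcp_rot: [0.987, 0.158, -0.002, 0.002]
ft_force: [-3.2, -1.3, 9.0]
gripper_width: -0.0005
```

```bash
python3 - <<'E'
from h import *
st()
E
```

```text
t 24.0 stand tcp [-133.8    9.1   93. ] tip [-133.7    9.    74. ] F [-3.2 -1.3  9. ] w -0.0005
```

The tip is at z 74.0 and the force is up to 9 N, so the frame is on its stop. I'll lift off and check.

Emit:
servo_tool(
  targets=[
    [0, 0, 0.02, 0, 0, 0],
    [0, 0, 0.1, 0, 0, 0],
    [-0.04, 0.12, 0.22, 0, 0, 0],
    [-0.08, 0.24, 0.32, 0, 0, 0],
    [-0.12, 0.36, 0.32, 0, 0, 0],
  ],
)

```text
clock: 24.62
tcp_pos: [0.5407, 0.23, 0.2449]
tcp_rot: [0.988, 0.157, 0.0, 0.002]
ft_force: [0.5, 0.7, 0.7]
gripper_width: -0.0001
```

Emit:
servo_tool(
  targets=[
    [-0.1, 0.12, 0, 0, 0, 0],
    [-0.1, 0.12, 0, 0, 0, 0],
    [-0.1, 0.12, 0, 0, 0, 0],
  ],
)

```text
clock: 25.0
tcp_pos: [0.4893, 0.2901, 0.2423]
tcp_rot: [0.987, 0.159, -0.002, 0.002]
ft_force: [1.0, -0.6, 0.3]
gripper_width: -0.0003
```

```bash
python3 - <<'E'
from h import *
st();montage("c7")
E
```

```text
t 25.0 stand tcp [-360.8  -21.4  242.3] tip [-360.7  -21.5  223.3] F [ 1.  -0.6  0.3] w -0.0003
```

View pics/c7.png

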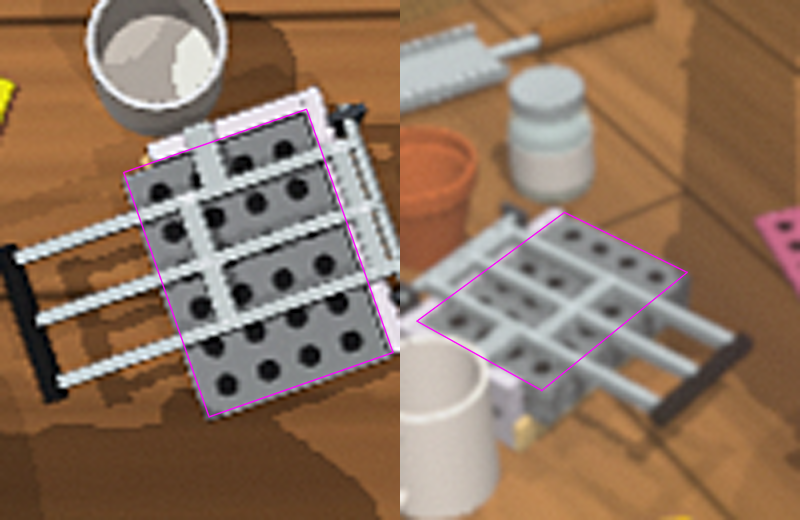

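The frame lies level with its lug on the plain fence, and the stack is still on the outline. Nothing touches the robot, so I'll hand in.

```bash
python3 -c "
from cell import *
print(close_job(), observe()['clock'])"
```

```text
the job is handed in; nothing more can be done
the job is handed in; nothing more can be done
```

The four plates are squared against both fences, the hold-down frame is down on its stop, and the job was handed in at about 25 s of the 67 s allowed. The hand-in reports no verdict.

- **Squaring:** I tapped each layer from the -y and -x sides with the leaned fingertip while the frame was still up at about 0.72 rad. In the last taps the layers' open edges read about y -78 to -79 and x -54.6 to -54.8 mm, against targets of -80 and -55.
- **Lowering:** I lowered the frame along its arc at about 0.4 rad/s with roughly 3 to 5 N. The tip stopped at z 74.0 mm with 9 N, which is where the bar's top should be when the frame is down.
- **Last pictures:** Both views show the plates on the squared outline, the frame level and the robot clear. The pot, jar and mug look unmoved in the crops. I did not re-measure them, and the bottle and trowel were not checked after the start.

**What went wrong and was mended:**
- **Upright y pushes:** The first two, with the tool upright, caught only the top plate, because the finger is thicker higher up. One of them reached about 45 N sideways and 41 N upward before I backed off and leaned the tool instead.
- **First press on the grip bar:** It slid onto the bar's outer side, so I lifted off and repeated it 14 mm closer to the hinge.

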